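# Load wheel hubs into the parts-washer carrier

### The arm

A 6-joint arm with a two-finger parallel gripper is mounted at the origin on a cart in front of the work surface, level with it; the furniture and walls round the work are solid. World frame = base frame: x ahead of the robot, y to its left, z up, the work surface at z = 0. Lengths are in mm, angles in rad, forces in N, time in s.
With the tool pointing down it reaches from about 300 to 775 mm from the base axis. Payload 14.6 kg.
Tool frame: the origin (TCP) lies at the very end of the fingers, on their centre line; the grasp point (between the pads) lies 19 mm behind it (grip_point_offset is the distance from the TCP to the grasp point, in mm); z points along the fingers, y is the line along which they close (so a half turn about z gives the same grasp; the last joint's range is limited). The gripper opens to 94 mm and grips with 3 to 60 N. Pads are 16 mm wide; open, the fingers measure 119 mm over their backs; the gripper's body (75 mm by 177 mm) begins 78 mm behind the grasp point.
Start: joints at [1.114, 0.3, 1.521, -0, 1.321, -0.067], TCP at [208.998, 508.733, 205.446] pointing down, gripper open.
Joint ranges: [-3.03, 3.03], [-0.79, 2.21], [0.23, 2.52], [-1.04, 4.18], [0, 3.07], [-2.55, 2.55]. Speed limits (rad/s): [2.22, 2.22, 2.57, 3.14, 3.14, 3.14].

### API

Orientations are given as [roll, pitch, yaw] about the fixed x, y, z axes, in that order (R = Rz(yaw) Ry(pitch) Rx(roll)).
In Python, from cell import read_state, camera, camera_info, sign_off, grip_point_offset gives the robot as it stands.
- The arm moves only by the shell command python3 -m handwheel 'ROWS' [FORCE]. ROWS is text: rows parted by semicolons, each of 5 numbers parted by spaces: the shift along the world's x, y, z in units of 40 mm (1.0 is 40 mm), then the turn about the world's z in units of 5 degrees (1.0 is 5 degrees), then the closure, from 0 (fully open) to 1 (shut). In form: dx dy dz yaw gripper; .... A call has 1 to 12 rows; each row shifts and turns the commanded pose from where the row before left it; what a row does not reach is not made up. A row lasts 1/12 s, in which the tool goes at most 41.7 mm and 7.16 degrees, less where a joint would pass 70% of its speed; a pose out of reach is approached as far as the arm can. A call is refused whole if a number of a shift passes 1 or a number of a turn 1, either way. A call with a gripper value outside its range is refused whole. The fingers move at their own pace and stop on an object; FORCE is the grip in N (left out, the last holds). Time passes only in rows, so rows that do not move let the fingers close. It gives the time, the measured TCP pose, the force, the opening and the grip force at its end, in the units of the state.
- read_state(): the state, without advancing time (a new reading comes with each control period).
- camera(name): name is "side" or "top" or "wrist"; returns (picture, depth): 400x640x3 uint8, red, green, blue; 400x640 float32, mm along the optical axis (not along the pixel's ray), 0 where there is no reading.
- camera_info(name): a dict with "intrinsics" (3x3 intrinsics, pixels), "k1" (the pictures are not rectified: a ray, as slopes to the right and down, at radius r is drawn at 1 + k1 r^2 times it, then the intrinsics apply), "world_from_camera" (4x4, takes a point from camera to world coordinates). Camera axes: x right, y down, z forward; pixel columns grow to the right and rows downward; lengths in mm; the calibration is good to about 2 mm. A picture is of the moment at which its call begins: read the wrist's pose just before it. camera_info takes no time and is no camera call; for the wrist camera it gives the pose at the moment of the call.
- sign_off(): hands the job in; it is judged then, once.
The state is a dict: "clock": time; "joints": joint angles; "qd": joint speeds; "effort": joint torques, N m; "eef_pos": TCP position; "eef_rot": TCP orientation; "wrist_force": force on the tool from outside, world axes, zero at the start; "moment": the same for the moment, N m; "finger_gap": finger opening in mm; "finger_force": force on a finger pad.
Only numpy, scipy, OpenCV 4.12 (cv2) and the standard library are available. Lean on these libraries where they do the work, as an engineer would, in place of code of your own. Each camera call takes 0.05 s, during which the arm holds its last target. There are 200 camera calls.

### The job

Load the two loose wheel hubs into the two empty wells of the steel parts-washer carrier, one hub per well: tuck one axle end under the lip of the carrier's low rail on the right, then lower the other end into its notch in front of the tall panel on the left. Both hubs must lie level, fully down in the notches, beside the hub already in the middle well, which must stay seated there; leave the handlebar stem where it lies.

Things in the scene. Friction and masses are not known exactly. Their poses are not given: they have to be found in the camera images.
- hub_a: Bare bicycle front hub, aluminium with steel axle, 0.2 kg, loose on the bench, axle level 23 mm up; rolls easily. Origin mid-axle, x along the axle, ends alike. Axle 144 mm long, 10 mm thick at its free ends (46 to 72 mm from the middle); 17 mm lock nuts at 38 to 46 mm; flanges 46 mm across at 30 to 34 mm. Grip the 28 mm round barrel between the flanges (60 mm apart).
- hub_b: A second hub, the same as hub_a in every way, also loose on the bench.
- hub_c: A third hub of the same kind, already seated in the carrier's middle well (not fastened). It must stay seated there.
- carrier: Parts-washer carrier, fixed: steel frame 154 (x) by 280 (y) mm. Origin on the bench under its centre; x from the low rail (robot's right) to the tall panel (left), y to the robot, z up. Three wells along x, 85 mm apart in y. Each has a notch in both black strips (|x| 54 to 74 mm): bottom 45 mm above the bench and 13 mm wide, flaring to 26 mm at the top, 65 mm up. In between a floor 11 mm up.
- lip (a point): Middle of the steel lip's free edge. The lip juts 14 mm inward from the low rail's inner face (carrier x = -74 mm) over its notches; underside 71 mm, top 74 mm above the bench. An axle sloping down to the low rail by 30 to 33 degrees (at most 38) slides in under it along its own axis, to about 2 mm from the rail; then its high end swings down about the tucked end.
- panel_top (a point): Middle of the tall panel's top edge, 111 mm above the bench; hand slot below. The panel's inner face is at carrier x = +74 mm, so a 144 mm axle has only 4 mm of play in length and cannot be laid in level under the lip. End plates at carrier y = +-140 mm are 43 mm high, 87 mm next to the panel.
- well_near (a point): Middle of the axle of a hub seated in the well nearest the robot: carrier frame (0, +85, 50) mm, 50 mm above the bench. Empty at the start. Axes as the carrier's; a seated axle lies along x.
- well_mid (a point): The same for the middle well: carrier frame (0, 0, 50) mm. Holds hub_c at the start.
- well_far (a point): The same for the well farthest from the robot: carrier frame (0, -85, 50) mm. Empty at the start.
- stem: Black handlebar stem, 114 x 36 x 40 mm, loose on the bench, not part of the job. Origin at the centre of its underside.

How it is judged:
By the outcome, as a careful person would: the job done as asked, in the order asked, and still so for the second after the job is handed in, with the robot touching nothing.
It also fails if it takes over 54 s, if anything falls off the work surface, if the arm or the gripper's body presses on something with over 40 N, if the wrist force passes 120 N, or if a joint passes its speed limit or range.

## Working session

There is one attempt and no reset: what is moved stays moved. The work goes in short steps, Python scripts to look and compute and a shell command to move; the robot and the scene stay as the last step left them, time stands still between calls to the robot, and variables do not carry over. Pictures are saved under pics/ and viewed, at most 10 in all, crops included, and the job is handed in when it is done.

```bash
mkdir -p pics; ls
python3 - <<'E'
from cell import *
import cv2,numpy as np
print(read_state()); print(grip_point_offset)
ims=[]
for n in("top","side"):
    p,d=camera(n); np.savez(f"pics/{n}0.npz",p=p,d=d); print(n,camera_info(n))
    cv2.imwrite(f"pics/{n}0.png",p[:,:,::-1])
E
```

```text
pics
{'clock': 0.0, 'joints': array([ 1.11442555e+00,  3.00444425e-01,  1.52158416e+00, -1.29838754e-06,
        1.32072406e+00, -6.66287150e-02]), 'qd': array([ 0.00106051,  0.00028385,  0.00021337, -0.00019641,  0.00028481,
        0.00106066]), 'effort': array([ 7.18386782e-04, -5.31809235e+01, -3.52739024e+01,  7.09018763e-02,
        2.43633776e-02, -1.20955106e-04]), 'eef_pos': array([208.87054922, 508.50325267, 204.89966941]), 'eef_rot': array([-3.14043515e+00, -7.59768872e-05,  2.75185087e+00]), 'wrist_force': array([-0.13191684, -0.66398405, -0.9285946 ]), 'moment': array([ 0.02459049, -0.00801439, -0.00174965]), 'finger_force': 0.0, 'finger_gap': 93.92449985670163}
18.8
top {'intrinsics': array([[394.88703236,   0.        , 316.61703686],
       [  0.        , 394.88703236, 204.04075281],
       [  0.        ,   0.        ,   1.        ]]), 'k1': -0.08147202132610755, 'world_from_camera': array([[ 1.57450603e-02, -9.90884552e-01,  1.33790496e-01,
         3.88002501e+02],
       [-9.99359862e-01, -1.98943838e-02, -2.97334745e-02,
         1.54809998e+01],
       [ 3.21241201e-02, -1.33236696e-01, -9.90563488e-01,
         1.08006721e+03],
       [ 0.00000000e+00,  0.00000000e+00,  0.00000000e+00,
         1.00000000e+00]])}
side {'intrinsics': array([[453.27080513,   0.        , 312.26272234],
       [  0.        , 453.27080513, 208.70444826],
       [  0.        ,   0.        ,   1.        ]]), 'k1': -0.003142246550763561, 'world_from_camera': array([[ 9.99939726e-01, -9.49223056e-03,  5.51739917e-03,
         5.24201707e+02],
       [-8.99653116e-03, -4.20335192e-01,  9.07324302e-01,
        -1.17301010e+03],
       [-6.29337443e-03, -9.07319251e-01, -4.20395254e-01,
         6.52498647e+02],
       [ 0.00000000e+00,  0.00000000e+00,  0.00000000e+00,
         1.00000000e+00]])}
```

View pics/top0.png

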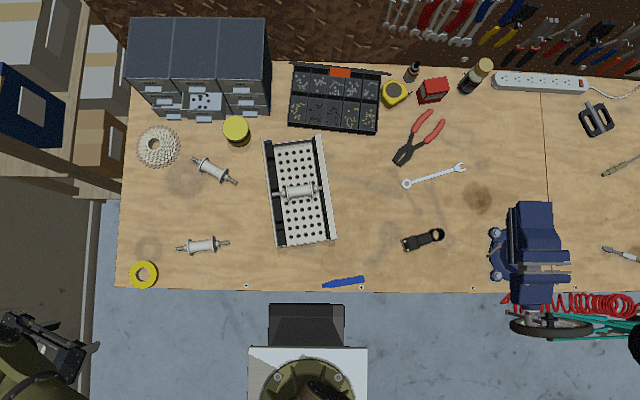

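View pics/side0.png

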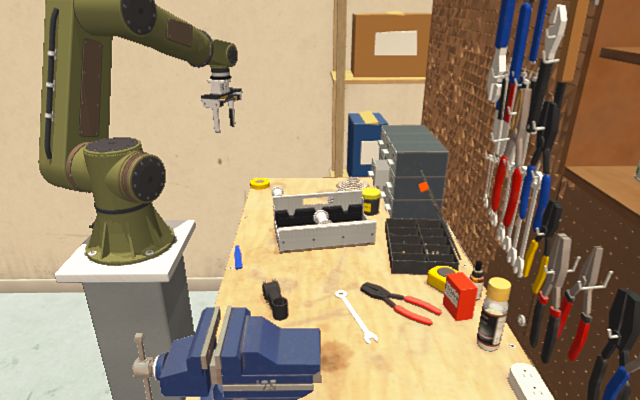

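The top view shows the hubs at about px (213,170) and (203,244). The carrier is at (300,190), with its panel on the left and low rail on the right, and hub_c at (298,190). The stem is at (423,240). The side view confirms that layout.

```bash
cat > h.py <<'E'
import numpy as np,cv2
from cell import *
def cloud(n,d,info):
    K=info["intrinsics"];T=info["world_from_camera"]
    v,u=np.mgrid[:400,:640].astype(np.float64)
    s=cv2.undistortPoints(np.stack([u,v],-1).reshape(-1,1,2),K,np.array([info["k1"],0,0,0,0])).reshape(400,640,2)
    P=np.dstack([s[...,0]*d,s[...,1]*d,d])@T[:3,:3].T+T[:3,3]
    P[d==0]=np.nan
    return P
def box(P,u0,u1,v0,v1,z0,z1):
    Q=P[v0:v1,u0:u1].reshape(-1,3); return Q[(Q[:,2]>z0)&(Q[:,2]<z1)]
def line(Q):
    xy=Q[:,:2].astype(np.float32); vx,vy,x,y=cv2.fitLine(xy,cv2.DIST_HUBER,0,.01,.01).ravel()
    if vy<0: vx,vy=-vx,-vy
    t=(xy-[x,y])@[vx,vy]; c=np.array([x,y])+np.array([vx,vy])*(t.min()+t.max())/2
    return c, np.degrees(np.arctan2(vy,vx)), t.max()-t.min(), np.ptp((xy-[x,y])@[-vy,vx]),len(Q)
E
python3 - <<'E'
from h import *
f=np.load("pics/top0.npz");P=cloud("top",f["d"],camera_info("top"))
print("bench",np.nanmedian(P[255:275,220:300,2]),np.nanmedian(P[195:220,190:240,2]))
for nm,b in dict(h1=(185,245,150,192,8,60),h1hi=(185,245,150,192,20,60),h2=(170,236,230,260,8,60),h2hi=(170,236,230,260,20,60),panel=(250,295,125,260,100,120),lip=(310,345,125,260,68,80),hubc=(278,318,170,205,40,75),hubctop=(278,318,170,205,55,85),stem=(395,450,222,256,8,60)).items():
    Q=box(P,*b); print(nm,*[np.round(a,1) for a in line(Q)],np.percentile(Q[:,2],[5,50,95]).round(1))
E
```

```text
bench 1.2385775334812479 1.1613849194516206
h1 [618.3 267.9] 62.0 143.0 44.3 455 [24.4 34.4 44.2]
h1hi [618.2 267.9] 62.2 143.0 44.5 444 [25.5 34.7 44.3]
h2 [413.6 287.4] 99.2 142.9 45.3 483 [25.4 35.  45.1]
h2hi [413.7 287.4] 99.2 142.9 45.3 476 [25.6 35.  45.2]
panel [550.4 106.6] 9.6 278.1 6.6 287 [108.7 111.6 114.5]
lip [572.5 -35.3] 9.4 279.8 49.0 748 [69.7 75.1 78.1]
hubc [558.9  32.8] 102.2 116.9 70.0 426 [52.5 62.4 71.1]
hubctop [559.4  32.9] 102.3 117.0 69.9 376 [56.5 63.3 71.8]
stem [ 442.3 -306. ] 108.9 112.7 37.4 476 [19.1 36.7 42.7]
```

Heights and sizes match the given dimensions (143 mm axle, 278 mm panel, top at 111 mm). I'll move above the nearer hub, which is almost aligned already.

```bash
python3 -m handwheel '0.43 -0.46 0 -1 0;0.43 -0.46 0 -1 0;0.43 -0.46 0 -1 0;0.43 -0.46 0 -1 0;0.43 -0.46 0 -1 0;0.43 -0.46 0 -1 0;0.43 -0.46 0 -1 0;0.43 -0.46 0 -1 0;0.43 -0.46 0 -1 0;0.43 -0.46 0 -1 0;0.43 -0.46 0 -1 0;0.43 -0.46 0 -0.7 0' 12
python3 -m handwheel '0 0 0 0 0;0 0 0 0 0'
python3 - <<'E'
from h import *
s=read_state();print(s["eef_pos"],s["eef_rot"])
i=camera_info("wrist");p,d=camera("wrist");print(i)
cv2.imwrite("pics/w1.png",p[:,:,::-1]);np.savez("pics/w1.npz",p=p,d=d)
P=cloud("wrist",d,i)
m=(P[...,2]>8)&(P[...,2]<60)&(np.hypot(P[...,0]-413,P[...,1]-287)<90)
print(*line(P[m]));print(np.argwhere(m).mean(0))
m&=P[...,2]>20
print(*line(P[m]))
E
```

```text
clock: 1.1
eef_pos: [416.0, 286.8, 205.2]
eef_rot: [-3.141, 0.0, 1.726]
wrist_force: [-0.1, 1.1, -0.6]
finger_gap: 93.8
finger_force: 0.0
clock: 1.27
eef_pos: [415.7, 287.3, 205.1]
eef_rot: [-3.141, 0.0, 1.73]
wrist_force: [-0.8, -0.9, 1.3]
finger_gap: 93.7
finger_force: 0.0
[415.71103512 287.28421794 205.11889626] [-3.14089422e+00  1.78453239e-04  1.72951442e+00]
{'intrinsics': array([[319.04569904,   0.        , 323.46284229],
       [  0.        , 319.04569904, 197.13060914],
       [  0.        ,   0.        ,   1.        ]]), 'k1': 0.0007570876327539756, 'world_from_camera': array([[ 9.87523873e-01,  1.52649502e-01,  3.86617396e-02,
         4.04504686e+02],
       [ 1.57466546e-01, -9.55811314e-01, -2.48251928e-01,
         3.58308706e+02],
       [-9.42205274e-04,  2.51242636e-01, -9.67923680e-01,
         3.84618621e+02],
       [ 0.00000000e+00,  0.00000000e+00,  0.00000000e+00,
         1.00000000e+00]])}
[414.98862 287.5558 ] 98.94947 143.71844 44.681946 2465
[176.74604462 323.27829615]
[415.00806 287.5586 ] 98.95362 143.71832 44.68658 2439
```

View pics/w1.png

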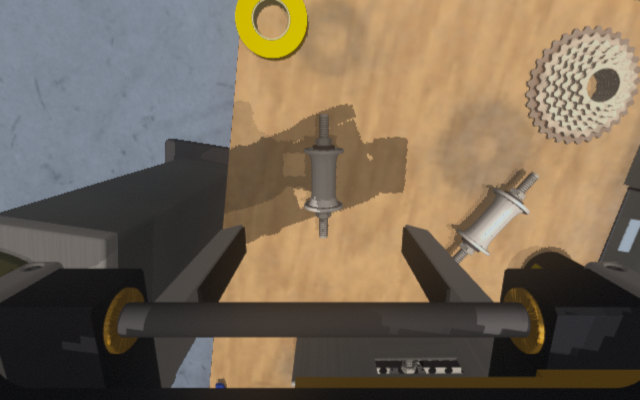

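The wrist view shows the hub centred between the fingers at px (323,177), and the measured axis is within 0.2° of the tool. I'll descend and grasp.

```bash
python3 -m handwheel '-0.02 0 -0.62 0 0;0 0 -0.62 0 0;0 0 -0.62 0 0;0 0 -0.62 0 0;0 0 -0.62 0 0;0 0 -0.62 0 0;0 0 -0.62 0 0;0 0 -0.62 0 0;0 0 0 0 0;0 0 0 0 0.5;0 0 0 0 1;0 0 0 0 1' 12
python3 -m handwheel '0 0 0 0 1;0 0 0 0 1;0 0 0 0 1;0 0 0 0 1'
```

```text
clock: 2.32
eef_pos: [415.2, 288.7, 8.7]
eef_rot: [3.139, -0.001, 1.732]
wrist_force: [-0.5, -0.2, -0.3]
finger_gap: 77.4
finger_force: 0.0
clock: 2.65
eef_pos: [414.8, 288.0, 7.4]
eef_rot: [3.141, -0.0, 1.731]
wrist_force: [0.1, 0.2, 0.6]
finger_gap: 50.8
finger_force: 0.0
```

```bash
python3 -m handwheel '0 0 0 0 1;0 0 0 0 1;0 0 0 0 1;0 0 0 0 1;0 0 0 0 1' 12
```

```text
clock: 3.07
eef_pos: [414.6, 287.9, 7.0]
eef_rot: [3.142, 0.0, 1.731]
wrist_force: [1.4, -1.3, 0.4]
finger_gap: 26.9
finger_force: 12.0
```

```bash
python3 -m handwheel '0 0 0.5 0 1;0 0 0.9 0 1;0 0 0.9 0 1;0 0 0.7 0 1;0.19 -0.77 0 0 1;0.19 -0.77 0 0 1;0.19 -0.77 0 0 1;0.19 -0.77 0 0 1;0.19 -0.77 0 0 1;0.19 -0.77 0 0 1;0.19 -0.77 0 0.1 1;0.19 -0.77 0 0 1'
python3 -m handwheel '0 0 0 0 1;0 0 0 0 1;0 0 0 0 1'
python3 - <<'E'
from h import *
s=read_state();print(s["eef_pos"],s["eef_rot"],np.degrees(s["eef_rot"][2]))
i=camera_info("wrist");p,d=camera("wrist")
cv2.imwrite("pics/w2.png",p[:,:,::-1]);np.savez("pics/w2.npz",p=p,d=d,T=i["world_from_camera"])
E
```

```text
clock: 4.07
eef_pos: [475.3, 39.9, 126.9]
eef_rot: [-3.141, -0.0, 1.74]
wrist_force: [0.9, -0.7, -2.0]
finger_gap: 27.0
finger_force: 12.0
clock: 4.32
eef_pos: [475.1, 41.9, 126.8]
eef_rot: [-3.141, -0.0, 1.739]
wrist_force: [0.0, -0.1, -1.8]
finger_gap: 27.1
finger_force: 12.0
[475.10386164  41.85880213 126.82137705] [-3.14102217e+00 -2.62756597e-04  1.73911007e+00] 99.64366740426466
```

View pics/w2.png

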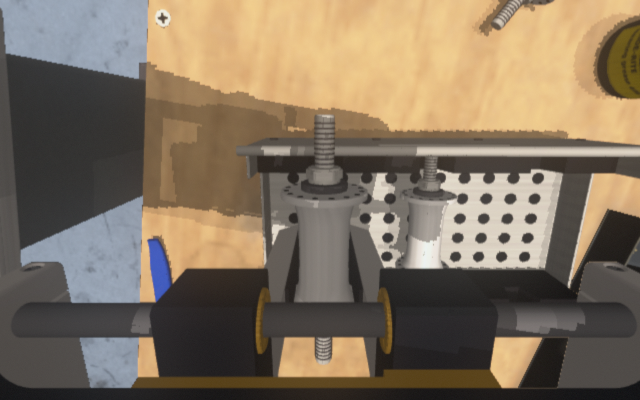

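The wrist view shows the hub held level in front of the panel edge (rows 137–158), with its left axle tip at px (324,116). Next I'll measure the panel and axle relative to each other.

```bash
cat >> h.py <<'E'
def axle(P,T,u0=305,u1=342,v0=90,v1=184):
    # visible left free end: top-of-axle ridge; returns tip & tilt in tool plane
    pass
E
python3 - <<'E'
from h import *
f=np.load("pics/w2.npz");i=camera_info("wrist");i["world_from_camera"]=f["T"];P=cloud("w",f["d"],i)
# panel top edge (both sides of the held hub)
Q=np.vstack([box(P,240,300,130,165,107,118),box(P,350,640,130,165,107,118)])
c,a,L,w,n=line(Q);print("panel",c,a,L,w,n,np.percentile(Q[:,2],[5,50,95]))
# hub_c barrel/axle
Q=box(P,400,460,150,260,45,85);print("hubc",line(Q),np.percentile(Q[:,2],[5,95]))
# held axle: columns about 324
for v in range(114,250,8):
    r=P[v,318:331]; k=np.nanargmax(r[:,2]); print(v,318+k,r[k].round(1),P[v,324].round(1))
E
```

```text
panel [537.084   103.33627] 9.540453 245.37271 6.450535 3665 [108.83465841 110.87630051 112.18908576]
hubc (array([557.0011 ,  50.18235], dtype=float32), np.float32(96.206116), np.float32(94.64914), np.float32(51.972176), 3934) [50.44331658 68.52131533]
114 328 [467.  113.7   1.4] [4.634e+02 1.131e+02 1.000e-01]
122 322 [463.  109.1 149. ] [463.9 109.2 148.6]
130 323 [464.1 105.5 148.8] [464.6 105.5 148.5]
138 322 [464.2 101.6 148.2] [465.2 101.7 147.7]
146 320 [463.9  97.6 148.8] [465.8  98.  148.7]
154 325 [467.   94.2 149. ] [466.5  94.  148.3]
162 324 [467.1  90.3 149.5] [467.1  90.3 149.5]
170 323 [467.3  86.7 152. ] [467.7  86.7 151.5]
178 329 [470.8  83.3 152.1] [468.4  82.7 151.2]
186 325 [469.5  79.5 154.5] [469.1  79.  152.6]
194 322 [468.6  75.8 156.5] [469.6  75.5 154.7]
202 327 [471.   75.3 167.8] [469.8  74.6 166. ]
210 329 [473.1  69.6 160.6] [470.8  69.  159.7]
218 329 [473.9  65.  158.4] [471.5  64.3 157.7]
226 323 [471.8  60.1 157.4] [472.3  59.7 156. ]
234 321 [471.5  55.7 157.3] [473.   55.9 157.2]
242 323 [473.1  51.9 158. ] [473.7  51.3 156.3]
```

Run:
```python
from h import *
f=np.load("pics/w2.npz");i=camera_info("wrist");T=f["T"];K=i["intrinsics"];p=f["p"]
P=cloud("w",f["d"],{**i,"world_from_camera":T})
def ray(u,v,z):
    s=cv2.undistortPoints(np.array([[[u,v]]],float),K,np.array([i["k1"],0,0,0,0.])).ravel()
    r=T[:3,:3]@[s[0],s[1],1]; return T[:3,3]+r*(z-T[2,3])/r[2]
for v in (166,172,178,186,210,216,222,228,236):
    m=np.flatnonzero((P[v,395:465,2]>42)&(P[v,395:465,2]<85))+395
    c=(m.min()+m.max())/2; print(v,m.min(),m.max(),len(m),ray(c,v,50).round(1))
# near end of the panel
for v in (145,150): 
    m=np.flatnonzero(np.abs(P[v,225:300,2]-111)<5)+225; print("end",m.min(),P[v,m.min()].round(1),P[v,m.min()+2].round(1))
```

```text
166 395 464 70 [554.3  87.2  50. ]
172 395 464 54 [555.6  82.4  50. ]
178 422 436 15 [556.4  77.5  50. ]
186 417 440 24 [557.7  70.9  50. ]
210 409 445 37 [561.5  50.7  50. ]
216 409 443 35 [562.   45.4  50. ]
222 409 442 34 [562.9  40.2  50. ]
228 408 442 35 [563.8  34.8  50. ]
236 408 441 34 [565.2  27.7  50. ]Traceback (most recent call last):
  File "<stdin>", line 12, in <module>
    return umr_minimum(a, axis, None, out, keepdims, initial, where)
ValueError: zero-size array to reduction operation minimum which has no identity
```

```bash
python3 -m handwheel '0.04 0 -0.3 0 1;0 0 -0.3 0 1;0 0 -0.12 0 1;0 0 -0.12 0 1;0 0 -0.12 0 1;0 0 -0.12 0 1;0 0 -0.12 0 1;0 0 -0.12 0 1;0 0 -0.12 0 1;0 0 0 0 1;0 0 0 0 1'
python3 - <<'E'
from h import *
s=read_state();print(s["eef_pos"])
i=camera_info("wrist");p,d=camera("wrist");T=i["world_from_camera"]
cv2.imwrite("pics/w3.png",p[:,:,::-1]);np.savez("pics/w3.npz",p=p,d=d,T=T)
P=cloud("w",d,i)
for v in range(60,260,10):
    print(v,P[v,324].round(1))
E
```

```text
clock: 5.28
eef_pos: [476.8, 41.4, 69.2]
eef_rot: [-3.141, 0.0, 1.739]
wrist_force: [-0.7, -0.7, -1.4]
finger_gap: 26.7
finger_force: 12.0
[476.84720644  41.40983124  69.19077118]
60 [4.587e+02 1.498e+02 3.000e-01]
70 [459.9 143.2  -0. ]
80 [461.  136.3   0.8]
90 [462.2 129.5   0.8]
100 [463.4 122.5   0.6]
110 [ 4.646e+02  1.154e+02 -1.000e-01]
120 [465.8 108.3   1.4]
130 [467.  100.9  -0.6]
140 [466.6 102.9 124.1]
150 [467.2  99.7 129.9]
160 [467.9  95.5 126.2]
170 [468.6  91.4 124.3]
180 [469.4  86.7 120.9]
190 [470.1  82.3 119.6]
200 [471.   77.4 117.1]
210 [471.8  72.7 116. ]
220 [472.5  68.2 116.1]
230 [473.4  63.3 115.1]
240 [473.9  60.4 119.5]
250 [474.4  57.2 122.9]
```

View pics/w3.png

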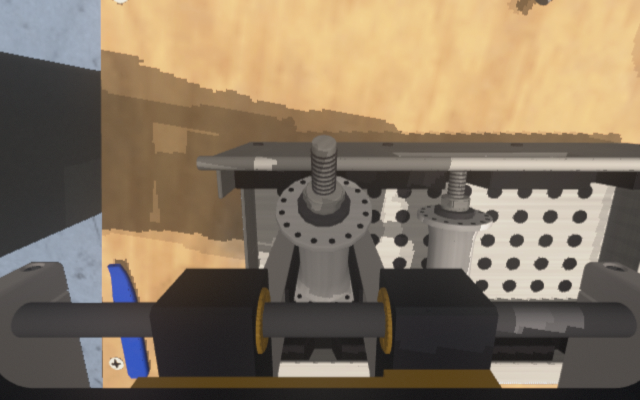

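The hub is tilted: the tip at px (323,140) rests on the panel edge, and the flange faces the camera around (324,212). I'll measure the tilt from the flange plane.

```bash
cat > tilt.py <<'E'
from h import *
C=np.array([564.4,31.6]);a=np.radians(99.55);ex=np.array([np.cos(a),np.sin(a)]);ey=np.array([np.sin(a),-np.cos(a)])*-1
def car(P): return np.dstack([(P[...,:2]-C)@ex,(P[...,:2]-C)@ey,P[...,2]])
def tilt(P,u0,u1,v0,v1,uc,half,zc,tcp):
    """flange front face plane -> tilt; P cloud; excludes |u-uc|<half"""
    G=car(P);u=np.arange(640)[None,:]+0*P[...,0]
    t=car(np.array(tcp).reshape(1,1,3))[0,0]
    m=np.zeros(u.shape,bool);m[v0:v1,u0:u1]=True
    m&=(abs(u-uc)>half)&(np.linalg.norm(G-(t+[25,0,35]),axis=2)<35)
    Q=G[m]
    for _ in range(8):
        A=np.c_[Q[:,1:],np.ones(len(Q))];k=np.linalg.lstsq(A,Q[:,0],rcond=None)[0]
        r=Q[:,0]-A@k;keep=abs(r)<max(1.,1.5*np.median(abs(r)));
        Q=Q[keep]
    n=np.array([1,-k[0],-k[1]]);n/=np.linalg.norm(n)
    print("tilt",np.degrees(np.arcsin(n[2])),"yawerr",np.degrees(n[1]),len(Q),"flange ctr",(Q.min(0)+Q.max(0))/2,"tcp",t)
    return n
E
python3 - <<'E'
from tilt import *
f=np.load("pics/w3.npz");i=camera_info("wrist");i["world_from_camera"]=f["T"];P=cloud("w",f["d"],i)
n=tilt(P,272,376,174,250,324,24,0,[476.8,41.4,69.2])
G=car(P)
for v in range(138,176,4): print(v,[324],G[v,324].round(1),G[v,319].round(1))
E
```

```text
tilt 32.71375997006233 yawerr -0.0019323736639598936 1475 flange ctr [ 49.79247332  84.81222615 109.81645193] tcp [24.19774549 84.76006792 69.2       ]
138 [324] [ 87.2  84.6 123.2] [ 87.1  86.6 122.2]
142 [324] [ 85.7  84.6 123.5] [ 85.9  86.5 125.4]
146 [324] [ 84.5  84.6 127.2] [ 84.5  86.5 127.3]
150 [324] [ 83.3  84.6 129.9] [ 83.1  86.5 128.1]
154 [324] [ 81.5  84.6 127.4] [ 81.5  86.5 127. ]
158 [324] [ 79.9  84.6 126.7] [ 80.   86.5 127.4]
162 [324] [ 78.3  84.6 126.5] [ 78.1  86.5 124.8]
166 [324] [ 76.4  84.6 124.2] [ 76.3  86.6 123.6]
170 [324] [ 74.8  84.6 124.3] [ 74.6  86.6 122.9]
174 [324] [ 72.8  84.6 122.1] [ 72.5  86.6 120.4]
```

```bash
python3 -m handwheel '0 0 0.4 0 1;0.035 -0.21 0.18 0 1;0 0 0 0 1;0.021 -0.124 -0.081 0 1;0.021 -0.124 -0.081 0 1;0.021 -0.124 -0.081 0 1;0.021 -0.124 -0.081 0 1;0.021 -0.124 -0.081 0 1;0 0 0 0 1;0 0 0 0 1'
python3 - <<'E'
from tilt import *
s=read_state();print(s["eef_pos"],s["wrist_force"])
i=camera_info("wrist");p,d=camera("wrist");T=i["world_from_camera"]
np.savez("pics/w4.npz",p=p,d=d,T=T)
P=cloud("w",d,i)
tilt(P,272,376,174,250,324,24,0,s["eef_pos"])
p,d=camera("side");cv2.imwrite("pics/s4.png",cv2.resize(p[150:270,240:400,::-1],None,fx=5,fy=5,interpolation=cv2.INTER_CUBIC))
E
```

```text
clock: 6.17
eef_pos: [482.5, 8.1, 76.1]
eef_rot: [-3.141, -0.0, 1.739]
wrist_force: [0.2, 0.7, -2.0]
finger_gap: 26.9
finger_force: 12.0
[482.50092495   8.05880059  76.09845945] [ 0.18667883  0.67688138 -2.0029844 ]
tilt 32.42722084710333 yawerr -0.04263964436000788 1461 flange ctr [ 16.07611742  84.78592115 116.50701946] tcp [-9.62721516 84.66973067 76.09845945]
```

View pics/s4.png

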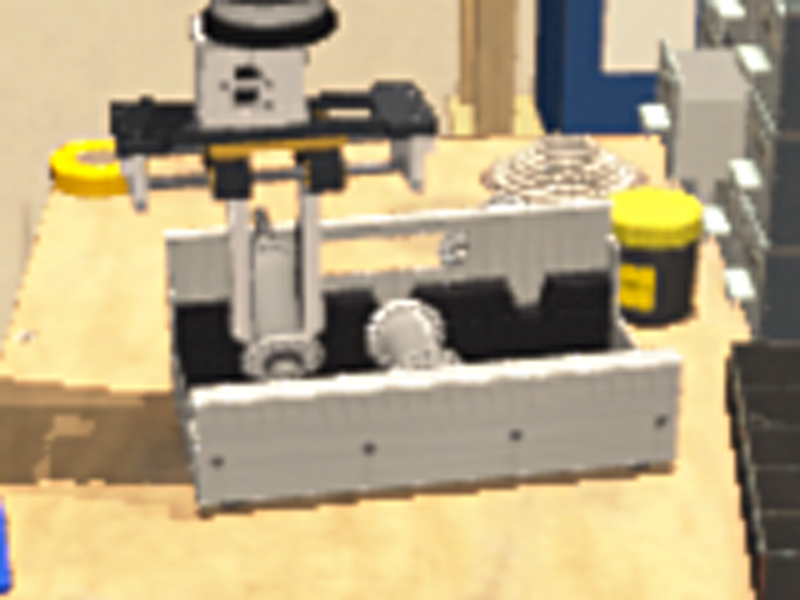

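The right end is tucked under the lip: the side crop shows the hub dipping behind the rail at about (285,370), with no contact force and the tilt unchanged. Now I'll swing the high end down.

```bash
python3 -m handwheel '-0.01 0.055 -0.13 0 1;-0.01 0.055 -0.13 0 1;-0.006 0.036 -0.14 0 1;-0.006 0.036 -0.14 0 1;-0.004 0.02 -0.135 0 1;-0.003 0.02 -0.135 0 1;0 0.003 -0.13 0 1;0 0.002 -0.13 0 1;0 0 0 0 1;0 0 0 0 1'
python3 - <<'E'
from tilt import *
s=read_state();print(s["eef_pos"],s["wrist_force"])
i=camera_info("wrist");p,d=camera("wrist");T=i["world_from_camera"]
np.savez("pics/w5.npz",p=p,d=d,T=T);cv2.imwrite("pics/w5.png",p[:,:,::-1])
G=car(cloud("w",d,i))
print(car(s["eef_pos"].reshape(1,1,3)))
for v in range(130,262,6): print(v,G[v,324].round(1))
E
```

```text
clock: 7.1
eef_pos: [480.8, 17.4, 33.1]
eef_rot: [-3.141, -0.0, 1.739]
wrist_force: [0.6, -0.7, -2.5]
finger_gap: 27.1
finger_force: 12.0
[480.83115562  17.35401737  33.13143963] [ 0.55756444 -0.69979218 -2.47070542]
[[[-0.18379049 84.77420594 33.13143963]]]
130 [64.4 84.7 55.9]
136 [61.5 84.6 55.4]
142 [58.6 84.6 55.4]
148 [55.8 84.6 55.6]
154 [52.7 84.6 54.7]
160 [49.7 84.6 54.6]
166 [47.4 84.6 58.7]
172 [44.5 84.6 58.9]
178 [41.7 84.6 59.8]
184 [39.2 84.6 62.1]
190 [36.4 84.6 63.1]
196 [35.5 84.6 71.2]
202 [33.5 84.6 74.1]
208 [28.4 84.6 66.5]
214 [25.1 84.6 65.4]
220 [21.8 84.6 64.8]
226 [18.6 84.6 64.4]
232 [15.4 84.6 64.3]
238 [12.5 84.6 64.9]
244 [ 8.9 84.6 64.1]
250 [ 5.8 84.6 64.3]
256 [ 2.4 84.6 64.1]
```

View pics/w5.png

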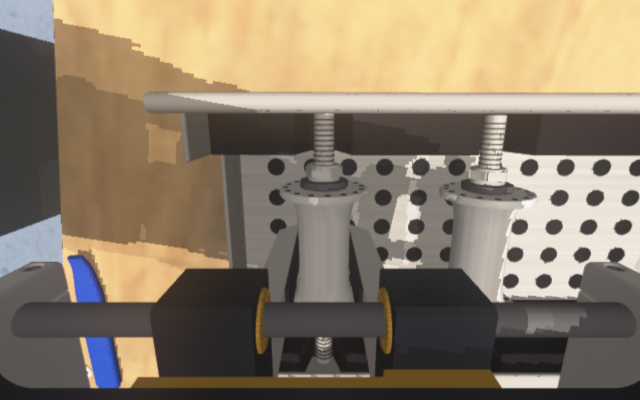

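The hub is seated: axle top reads 55.3 mm and barrel top 64.2 mm, level, so its axis is at 50 mm. I'll release, lift and move to the second hub.

```bash
python3 -m handwheel '0 0 0 0 0.5;0 0 0 0 0.5;0 0 0 0 0.5;0 0 0 0 0.5;0 0 0.3 0 0.5;0 0 0.8 0 0.5;0 0 1 0 0.5;0 0 1 0 0.3;0 0 1 0 0;0 0 0.2 0 0' 12
python3 -m handwheel '0.43 0.78 0 -0.94 0;0.43 0.78 0 -0.94 0;0.43 0.78 0 -0.94 0;0.43 0.78 0 -0.94 0;0.43 0.78 0 -0.94 0;0.43 0.78 0 -0.94 0;0.43 0.78 0 -0.94 0;0.43 0.78 0 -0.94 0;0 0 0 0 0;0 0 0 0 0;0 0 0 0 0'
python3 - <<'E'
from tilt import *
s=read_state();print(s["eef_pos"],s["eef_rot"])
i=camera_info("wrist");p,d=camera("wrist")
P=cloud("wrist",d,i)
m=(P[...,2]>8)&(P[...,2]<60)&(np.hypot(P[...,0]-618,P[...,1]-268)<85)
print(*line(P[m]));
p,d=camera("top");P=cloud("top",d,camera_info("top"));cv2.imwrite("pics/t6.png",cv2.resize(p[110:270,200:380,::-1],None,fx=3.5,fy=3.5))
print(line(P[m:=(np.hypot(P[...,0]-480,P[...,1]-17.5)<45)&(P[...,2]>35)&(P[...,2]<85)]),np.percentile(P[m][:,2],[50,95]))
E
```

```text
clock: 7.98
eef_pos: [482.9, 17.4, 212.1]
eef_rot: [3.133, 0.002, 1.74]
wrist_force: [-0.5, -0.1, 1.1]
finger_gap: 63.2
finger_force: 0.0
clock: 8.9
eef_pos: [618.4, 266.6, 205.0]
eef_rot: [-3.141, 0.001, 1.084]
wrist_force: [1.0, -0.1, -0.3]
finger_gap: 93.9
finger_force: 0.0
[618.38977536 266.62914826 204.99007048] [-3.14104918e+00  8.05827166e-04  1.08423141e+00]
[620.9087  266.98575] 62.130608 143.65204 45.10405 2455
(array([476.81094 ,  17.662271], dtype=float32), np.float32(100.12859), np.float32(87.800255), np.float32(44.56809), 371) [63.11620722 72.28677657]
```

```bash
python3 -m handwheel '0.06 0.01 -0.62 0 0.4;0 0 -0.62 0 0.4;0 0 -0.62 0 0.4;0 0 -0.62 0 0.4;0 0 -0.62 0 0.4;0 0 -0.62 0 0.4;0 0 -0.62 0 0.4;0 0 -0.62 0 0.4;0 0 0 0 0.4;0 0 0 0 0.4;0 0 0 0 1;0 0 0 0 1' 12
python3 -m handwheel '0 0 0 0 1;0 0 0 0 1;0 0 0 0 1;0 0 0 0 1;0 0 0 0 1'
```

```text
clock: 10.0
eef_pos: [622.1, 267.5, 9.7]
eef_rot: [3.139, -0.002, 1.083]
wrist_force: [0.5, 0.2, 0.0]
finger_gap: 46.2
finger_force: 0.0
clock: 10.42
eef_pos: [621.3, 267.5, 7.9]
eef_rot: [3.141, -0.001, 1.083]
wrist_force: [-1.0, 0.0, 5.6]
finger_gap: 27.4
finger_force: 12.0
```

Run:
```python
from h import *
f=np.load("pics/top0.npz");P=cloud("top",f["d"],camera_info("top"))
for z in (60,100,150,200):
    m=(P[...,2]>z)&(P[...,1]>-60)&(P[...,1]<330)&(P[...,0]>640)
    print(z,m.sum(),np.nanmin(P[m],0) if m.any() else "", np.nanmax(P[m],0) if m.any() else "")
```

```text
60 15576 [640.07028081 -59.97910159  60.04957298] [962.26914351 329.96356329 288.85865168]
100 13348 [640.29656672 -59.97910159 100.00768312] [962.26914351 329.96356329 288.85865168]
150 11509 [738.71042952 -59.93725781 150.0168397 ] [961.67735051 329.96356329 288.85865168]
200 9648 [782.74787929 -59.78286535 200.01408575] [961.21642177 329.96356329 288.85865168]
```

```bash
python3 -m handwheel '0 0 0.5 0 1;0 0 0.9 0 1;0 0 0.9 0 1;0 0 0.7 0 1' 12
```

```text
clock: 10.75
eef_pos: [621.1, 267.5, 129.5]
eef_rot: [3.141, -0.001, 1.083]
wrist_force: [1.4, 0.5, -2.3]
finger_gap: 26.9
finger_force: 12.0
```

```bash
python3 -m handwheel '0.07 -0.62 0 0.94 1;0.07 -0.62 0 0.94 1;0.07 -0.62 0 0.94 1;0.07 -0.62 0 0.94 1;0.07 -0.62 0 0.94 1;0.07 -0.62 0 0.94 1;0.07 -0.62 0 0.94 1;0.07 -0.61 0 0.94 1;0 0 0 0 1;0 0 0 0 1;0 0 0 0 1'
python3 - <<'E'
from tilt import *
f=np.load("pics/top0.npz");P=cloud("top",f["d"],camera_info("top"))
for z in (60,100,120):
    m=(P[...,2]>z)&(P[...,1]>-20)&(P[...,1]<130)&(P[...,0]>700)
    print(z,np.nanmin(P[m],0) if m.any() else "")
s=read_state();print(s["eef_pos"],s["eef_rot"][2]*57.2958,car(s["eef_pos"].reshape(1,1,3)))
i=camera_info("wrist");p,d=camera("wrist")
cv2.imwrite("pics/w7.png",p[:,:,::-1]);G=car(cloud("w",d,i))
for v in range(112,260,8): print(v,G[v,324].round(1))
m=(abs(G[...,2]-111)<4)&(abs(G[...,0]-75)<8)&(abs(G[...,1]+85)>20);print("panel",G[m].mean(0),np.polyfit(G[m][:,1],G[m][:,0],1),G[m].min(0),G[m].max(0))
E
```

```text
clock: 11.67
eef_pos: [643.2, 69.9, 126.8]
eef_rot: [-3.141, -0.0, 1.738]
wrist_force: [-0.6, 0.2, -3.5]
finger_gap: 27.0
finger_force: 12.0
60 [701.14939634 -19.97411582  60.14169324]
100 [783.42336048 -19.97411582 100.00768312]
120 [783.42336048 -19.97411582 120.00975372]
[643.19285233  69.8685894  126.82237224] 99.59117400933486 [[[ 24.66584907 -84.04995183 126.82237224]]]
112 [ 98.7 -84.3   0.4]
120 [ 93.9 -84.3 146.8]
128 [ 90.1 -84.3 146.9]
136 [ 86.3 -84.3 147.4]
144 [ 82.4 -84.3 147.3]
152 [ 78.5 -84.3 147.5]
160 [ 74.5 -84.3 147.5]
168 [ 70.3 -84.3 146.4]
176 [ 67.  -84.3 151. ]
184 [ 62.9 -84.3 150.6]
192 [ 59.6 -84.3 154. ]
200 [ 58.2 -84.3 163.7]
208 [ 52.6 -84.3 157.8]
216 [ 48.3 -84.3 157.2]
224 [ 43.6 -84.3 155.7]
232 [ 39.5 -84.3 156. ]
240 [ 35.2 -84.3 155.9]
248 [ 30.8 -84.3 155.9]
256 [ 26.5 -84.3 156.1]
panel [ 75.25142043 -14.98185712 110.87594887] [9.09975697e-04 7.52650536e+01] [  67.08038533 -240.89585338  107.00195722] [ 82.9571279  115.48498986 114.97618798]
```

View pics/w7.png

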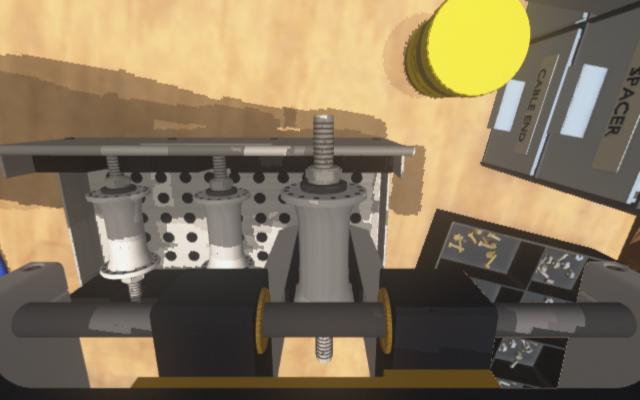

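The view shows the second hub held over the far well, with its tip at px (323,116) and hubs A/C level in the other two wells. The panel reads at 75.3 mm against an expected 75.5. I'll repeat the tilt.

```bash
python3 -m handwheel '0.02 0 -0.3 0 1;0 0 -0.3 0 1;0 0 -0.12 0 1;0 0 -0.12 0 1;0 0 -0.12 0 1;0 0 -0.12 0 1;0 0 -0.12 0 1;0 0 -0.12 0 1;0 0 -0.1 0 1;0 0 0 0 1;0 0 0 0 1'
python3 - <<'E'
from tilt import *
s=read_state();print(s["eef_pos"])
i=camera_info("wrist");p,d=camera("wrist");P=cloud("w",d,i)
tilt(P,272,376,174,250,324,24,0,s["eef_pos"])
G=car(P)
for v in range(138,176,4): print(v,G[v,324].round(1),G[v,319].round(1))
E
```

```text
clock: 12.63
eef_pos: [644.1, 69.3, 70.2]
eef_rot: [-3.141, 0.0, 1.739]
wrist_force: [-0.0, -0.7, -3.0]
finger_gap: 27.3
finger_force: 12.0
[644.13237204  69.28332048  70.19900425]
tilt 32.916773035894614 yawerr 0.0044924124565452715 1455 flange ctr [ 49.30425567 -84.68331449 109.44445814] tcp [ 23.93281721 -84.87934998  70.19900425]
138 [ 86.7 -85.  121.3] [ 86.7 -83.  121.9]
142 [ 85.4 -85.  124.3] [ 85.3 -83.  123.7]
146 [ 84.1 -85.  126.6] [ 84.1 -83.1 127.6]
150 [ 82.6 -85.  127. ] [ 82.6 -83.1 127.7]
154 [ 81.2 -85.  128. ] [ 81.  -83.1 127. ]
158 [ 79.6 -85.  127.7] [ 79.4 -83.1 126.4]
162 [ 77.8 -85.  125.8] [ 77.7 -83.  125.3]
166 [ 76.  -85.  124.1] [ 76.1 -83.  125. ]
170 [ 74.1 -85.  122.8] [ 74.4 -83.  124.5]
174 [ 72.4 -85.  122.2] [ 72.3 -83.  121.9]
```

```bash
python3 -m handwheel '0 0 0.4 0 1;0.035 -0.21 0.18 0 1;0 0 0 0 1;0.021 -0.124 -0.081 0 1;0.021 -0.124 -0.081 0 1;0.021 -0.124 -0.081 0 1;0.021 -0.124 -0.081 0 1;0.021 -0.12 -0.078 0 1;0 0 0 0 1;0 0 0 0 1'
python3 - <<'E'
from tilt import *
s=read_state();print(s["eef_pos"],s["wrist_force"])
i=camera_info("wrist");p,d=camera("wrist");P=cloud("w",d,i)
tilt(P,272,376,174,250,324,24,0,s["eef_pos"])
E
```

```text
clock: 13.52
eef_pos: [649.7, 36.1, 77.1]
eef_rot: [-3.141, -0.0, 1.739]
wrist_force: [1.1, 0.4, -2.1]
finger_gap: 27.1
finger_force: 12.0
[649.73431178  36.0746873   77.14047317] [ 1.12070524  0.41385335 -2.14711279]
tilt 32.74260552958264 yawerr 0.07488847054911174 1451 flange ctr [ 15.68541104 -84.76650906 116.11150685] tcp [ -9.74499195 -84.89406767  77.14047317]
```

```bash
python3 -m handwheel '-0.01 0.055 -0.13 0 1;-0.01 0.055 -0.13 0 1;-0.006 0.036 -0.14 0 1;-0.006 0.036 -0.14 0 1;-0.004 0.02 -0.135 0 1;-0.003 0.02 -0.135 0 1;0 0.004 -0.13 0 1;0 0.003 -0.12 0 1;0 0 0 0 1;0 0 0 0 1'
python3 - <<'E'
from tilt import *
s=read_state();print(s["wrist_force"],car(s["eef_pos"].reshape(1,1,3)))
i=camera_info("wrist");p,d=camera("wrist");G=car(cloud("w",d,i))
for v in range(130,262,10): print(v,G[v,324].round(1))
E
```

```text
clock: 14.4
eef_pos: [648.1, 45.4, 34.7]
eef_rot: [-3.141, -0.0, 1.739]
wrist_force: [0.3, -0.1, -2.1]
finger_gap: 27.0
finger_force: 12.0
[ 0.31493399 -0.08461604 -2.08798557] [[[ -0.27047453 -84.85951285  34.67688166]]]
130 [ 64.2 -85.   55.3]
140 [ 59.5 -85.   56.2]
150 [ 54.6 -85.   55.8]
160 [ 49.4 -85.   54.7]
170 [ 45.1 -85.   59.1]
180 [ 40.  -85.   58.5]
190 [ 35.8 -85.   62.3]
200 [ 33.5 -85.   72.4]
210 [ 26.7 -85.   65.9]
220 [ 21.3 -85.1  65.1]
230 [ 15.4 -85.1  63.3]
240 [ 10.2 -85.1  63.7]
250 [  5.  -85.1  64.3]
260 [ -0.9 -85.1  63.5]
```

The second hub is seated and level. I'll release, retreat and check all three.

```bash
python3 -m handwheel '0 0 0 0 0.5;0 0 0 0 0.5;0 0 0 0 0.5;0 0 0 0 0.5;0 0 0.3 0 0.5;0 0 0.8 0 0.5;0 0 1 0 0.5;0 0 1 0 0.5;0 0 1 0 0.5;0 0 0.5 0 0.5;0 0 0 0 0.5'
python3 -m handwheel '-0.3 0.9 0 0 0.5;-0.3 0.9 0 0 0.5;-0.3 0.9 0 0 0.5;-0.3 0.9 0 0 0.5;-0.3 0.9 0 0 0.5;-0.3 0.9 0 0 0.5;-0.3 0.9 0 0 0.5;0 0 0 0 0.5;0 0 0 0 0.5;0 0 0 0 0.5'
python3 - <<'E'
from tilt import *
p,d=camera("top");G=car(cloud("top",d,camera_info("top")))
for y in (85,0,-85):
    r=[]
    for x0,x1 in((-56,-48),(-22,22),(48,56)):
        m=(abs(G[...,1]-y)<8)&(G[...,0]>x0)&(G[...,0]<x1)&(G[...,2]>40)&(G[...,2]<100);r.append((m.sum(),np.percentile(G[m][:,2],90).round(1) if m.any() else 0))
    print(y,r)
ps,_=camera("side")
a=cv2.resize(p[120:260,240:360,::-1],(480,560),interpolation=cv2.INTER_CUBIC);b=cv2.resize(ps[180:260,260:390,::-1],(320,200),interpolation=cv2.INTER_CUBIC)
c=np.zeros((560,800,3),np.uint8);c[:,:480]=a;c[:200,480:]=b;cv2.imwrite("pics/end.png",c)
E
```

```text
clock: 15.37
eef_pos: [649.7, 45.6, 226.3]
eef_rot: [3.132, 0.001, 1.74]
wrist_force: [-0.4, 0.9, -0.5]
finger_gap: 46.9
finger_force: 0.0
clock: 16.2
eef_pos: [564.2, 297.1, 219.0]
eef_rot: [-3.141, 0.0, 1.74]
wrist_force: [0.4, -0.1, 0.3]
finger_gap: 46.9
finger_force: 0.0
85 [(np.int64(14), np.float64(56.5)), (np.int64(102), np.float64(67.1)), (np.int64(12), np.float64(56.3))]
0 [(np.int64(13), np.float64(56.1)), (np.int64(96), np.float64(66.6)), (np.int64(15), np.float64(57.0))]
-85 [(np.int64(13), np.float64(58.2)), (np.int64(89), np.float64(67.1)), (np.int64(12), np.float64(57.3))]
```

View pics/end.png

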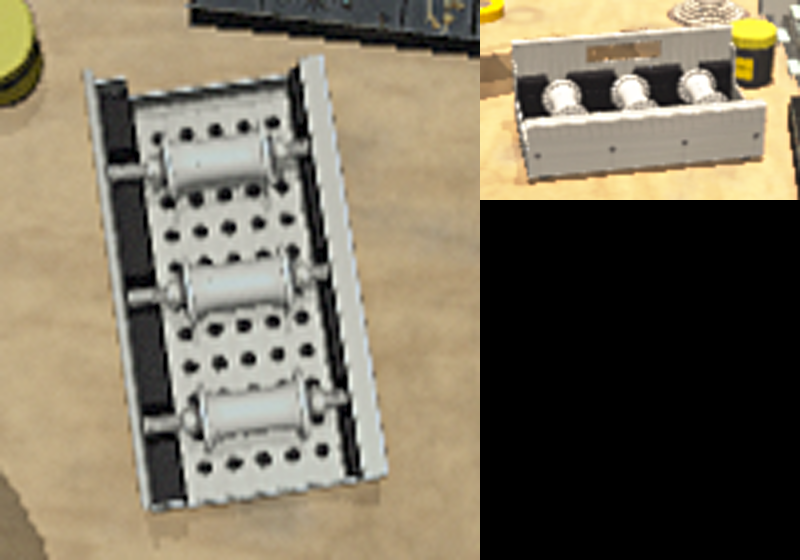

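All three hubs lie level in their wells at the same height. Their right ends are under the lip, around px (310,150), (320,272) and (345,398), and their left ends are in the notches.

```bash
python3 -c "
from cell import *
print(sign_off())"
```

```text
the job is handed in; nothing more can be done
None
```

Both loose hubs are seated level in the near and far wells with their right ends under the lip, hub_c is still seated in the middle well, the stem was left alone, and the job was handed in at about 16 s of the 54 s allowed.

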